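# Open the screw lid of a bead jar braced in its caddy

### The job

Stand the closed bead jar from the counter in the empty well of the wooden caddy, lowering it to the bottom, so that the square well keeps it from turning; then unscrew its tight lid anticlockwise, and turn no farther than half a turn, since the thread lets go after about a third. When the thread is free, lift the lid straight up and finish while still holding it in the gripper, level and still, a finger's breadth (about 2 cm) above the mouth of the jar and centred over it; the jar stays seated in the well. Do not let the jar drop, do not loosen the lid while the jar is out of the well, and leave the second jar, the pencil pot and the tape dispenser where they are.

Things in the scene. Friction and masses are not known exactly. Their poses are not given: they have to be found in the camera images.
- jar: Clear square jar of beads on the counter in front of the caddy (the only jar outside it). Body 60 x 60 mm, 64 mm high, sides along its x and y; sloping shoulder to 69 mm, round 44 mm neck, open rim at 91.5 mm; 96 mm tall closed, 0.27 to 0.41 kg. Origin: centre of the underside, z up. Loose: out of a well it turns along with the tight lid. A closed jar can be carried by its lid.
- jar_mouth (a point): Centre of the jar's mouth: on the jar's axis at the rim of its neck, 91.5 mm above its underside.
- lid: Its round black ribbed screw lid, 58 mm diameter, 20 mm high, 45 g; grip it from above anywhere round its side. Origin: centre of its lower rim, z up; closed, it is 76 mm above the jar's underside, 7 mm above the shoulder. Anticlockwise from above loosens: it rises 3.0 mm per radian on the jar. Tight: about 0.4 N m at first (foam liner, 16 N), easing to loose after 75 degrees.
- lid_arrow (a point): Tip of the grey arrow on the lid's top, 25 mm from its axis along the lid's x, 20 mm above its lower rim. At the start it points 0 to 5 degrees anticlockwise of the jar's x axis. At 105 degrees anticlockwise of the jar's x the thread lets go: the lid, now 5.4 mm higher, can be lifted straight off (past the last thread after 6 mm, off the neck after 11 mm). Before that, pulling lifts the jar.
- well: Black rubber mat, 64.5 mm square, 3 mm thick, fixed on the floor of the EMPTY well. Origin: centre of its underside, z up, x and y along the well's sides. The jar has to stand on its top, 11 mm above the counter. The well is 65 mm square inside, walls 33 mm above the mat, sharp edges; the jar fits in any of four quarter-turns and can then turn 5 degrees either way.
- caddy: Plywood jar caddy screwed to the counter: board 101 mm deep (its x), 311 mm long (its y), 44 mm high, with three square wells in a row along its y, 105 mm apart, the middle one at its centre, each with a rubber mat. Origin: centre of its underside. It cannot move; each start places it anew.
- spare_jar: A second, similar closed bead jar (60 mm square, 96 mm tall) standing in another well; its top is 107 mm above the counter. Leave alone. Origin: centre of its underside.
- pencil_pot: White square pot, 60 mm, with short pencils, standing in the remaining well; pencil tips up to 124 mm above the counter. Leave alone. Origin: centre of its underside.
- tape: Grey desk tape dispenser on the counter at the robot's left, 60 x 150 mm (long side along its y), 91 mm high. Leave alone. Origin: centre of its underside.
Mind the look-alikes: they are no part of the job. What is shaped like the lid but green or red is not meant.

How it is judged:
By the outcome, as a careful person would: the job done as asked, in the order asked, and still so for the second after the job is handed in, while the arm keeps its last pose, push and grip.
It also fails if it takes over 58 s, if anything falls off the work surface, if the arm or the gripper's body presses on something with over 40 N, if the wrist force passes 120 N, or if a joint passes its speed limit or range.

### The arm

A 6-joint arm with a two-finger parallel gripper is mounted at the origin on the work surface. World frame = base frame: x ahead of the robot, y to its left, z up, the work surface at z = 0. Lengths are in m, angles in rad, forces in N, time in s.
With the tool pointing down it reaches from about 0.225 to 0.875 m from the base axis. Payload 3.4 kg.
Tool frame: the origin (TCP) lies at the very end of the fingers, on their centre line; the grasp point (between the pads) lies 19 mm behind it; z points along the fingers, y is the line along which they close (so a half turn about z gives the same grasp; the last joint's range is limited). The gripper opens to 85 mm and grips with 20 to 120 N. Pads are 22 mm wide; open, the fingers measure 114 mm over their backs; the gripper's body (76 mm by 85 mm) begins 54 mm behind the grasp point. The pads swing forward as they close: fully open they stand 13 mm farther back than shut.
Start: joints at [1.002, 0.276, 1.505, -0, 1.361, -0.121], TCP at [0.249, 0.518, 0.231] pointing down, gripper open.
Joint ranges: [-2.89, 2.89], [-0.75, 2.08], [0.22, 2.7], [-1.18, 4.32], [0.11, 2.71], [-2.7, 2.7]. Speed limits (rad/s): [2.57, 2.57, 3.14, 3.14, 3.14, 3.14].

### API

Orientations are given as a unit quaternion [w, x, y, z].
In Python, from rig import readout, vision, manip gives the robot as it stands.
- The arm moves only by the shell command python3 -m handwheel 'ROWS' [FORCE]. ROWS is JSON, a list of rows, each a list of 3 entries, a list of its own where there are three numbers: the shift along the tool's x, y, z in mm, then the turn, a rotation vector about the tool's x, y, z in units of 6 degrees (1.0 is 6 degrees), then the closure, from -1 (fully open) to 1 (shut), so that 0 is half open. A call has 1 to 20 rows; each row shifts and turns the commanded pose from where the row before left it, along the tool's axes as they then stand; what a row does not reach is not made up. A row lasts 1/8 s, in which the tool goes at most 62.5 mm and 10.7 degrees, less where a joint would pass 70% of its speed; a pose out of reach is approached as far as the arm can. A call is refused whole if a number of a shift passes 62.5 or a number of a turn 1, either way. A call with a gripper value outside its range is refused whole. The fingers move at their own pace and stop on an object; FORCE is the grip in N (left out, the last holds). Time passes only in rows, so rows that do not move let the fingers close. It gives the time, the measured TCP pose, the force, the opening and the grip force at its end, in the units of the state.
- readout.get_state(): the state, without advancing time (a new reading comes with each control period).
- vision.get_image(name): name is "side" or "top" or "wrist"; returns the picture (384x512x3 uint8, blue, green, red); there is no depth.
- vision.camera_params(name): a dict with "intrinsics" (3x3 intrinsics, pixels), "dist" ([k1, k2, p1, p2, k3] as OpenCV has them; the pictures are not rectified), "rvec" (rotation vector, rad) and "tvec" (3), from world to camera coordinates, as OpenCV has them; the wrist camera has in their place "hand_eye" (4x4, takes a point from camera to tool coordinates, whose origin is the TCP and whose axes are the flange's). Camera axes: x right, y down, z forward; pixel columns grow to the right and rows downward; lengths in m; the calibration is good to about 2 mm. A picture is of the moment at which its call begins: read the wrist's pose just before it. camera_params takes no time and is no camera call.
- manip.sign_off(): hands the job in; it is judged then, once.
The state is a dict: "clock": time; "qpos": joint angles; "qd": joint speeds; "effort": joint torques, N m; "position": TCP position; "ee_rot": TCP orientation; "contact_force": force on the tool from outside, world axes, zero at the start; "moment": the same for the moment, N m; "width": finger opening in m; "gripper_force": force on a finger pad.
Only numpy, scipy, OpenCV 4.12 (cv2) and the standard library are available. Lean on these libraries where they do the work, as an engineer would, in place of code of your own. Each camera call takes 0.05 s, during which the arm holds its last target. There are 200 camera calls.

## Working session

There is one attempt and no reset: what is moved stays moved. The work goes in short steps, Python scripts to look and compute and a shell command to move; the robot and the scene stay as the last step left them, time stands still between calls to the robot, and variables do not carry over. Pictures are saved under pics/ and viewed, at most 10 in all, crops included, and the job is handed in when it is done.

```bash
mkdir -p pics; python3 - <<'E'
from rig import readout, vision
import cv2,numpy as np
s=readout.get_state(); print({k:np.round(v,3).tolist() for k,v in s.items()})
ims=[vision.get_image(n) for n in("top","side","wrist")]
for n,i in zip(("top","side","wrist"),ims): cv2.imwrite(f"pics/{n}0.png",i)
c=np.vstack([np.hstack(ims[:2])]); cv2.imwrite("pics/a.png",cv2.resize(ims[0],(800,600))); cv2.imwrite("pics/b.png",cv2.resize(ims[1],(800,600)))
for n in("top","side","wrist"): print(n,vision.camera_params(n))
E
```

```text
{'clock': 0.0, 'qpos': [1.002, 0.277, 1.506, -0.0, 1.361, -0.121], 'qd': [0.001, -0.001, -0.001, 0.001, 0.002, -0.0], 'effort': [0.001, -41.677, -24.581, 0.0, 0.011, -0.0], 'position': [0.249, 0.518, 0.23], 'ee_rot': [-0.0, 0.222, 0.975, -0.001], 'contact_force': [-0.108, -0.208, 0.563], 'moment': [0.026, -0.02, -0.024], 'gripper_force': 0.0, 'width': 0.085}
top {'intrinsics': array([[367.03517514,   0.        , 254.78922468],
       [  0.        , 367.03517514, 187.5903611 ],
       [  0.        ,   0.        ,   1.        ]]), 'dist': array([-0.10958177,  0.        ,  0.        ,  0.        ,  0.        ]), 'rvec': array([ 2.16778506, -2.22015085,  0.07745233]), 'tvec': array([0.12068271, 0.50733999, 0.85880822])}
side {'intrinsics': array([[481.04966572,   0.        , 253.60362735],
       [  0.        , 481.04966572, 192.67688829],
       [  0.        ,   0.        ,   1.        ]]), 'dist': array([-0.0885072,  0.       ,  0.       ,  0.       ,  0.       ]), 'rvec': array([ 2.06833697, -0.53758575,  0.27832879]), 'tvec': array([-0.40843932,  0.24534446,  0.87598351])}
wrist {'intrinsics': array([[307.64338909,   0.        , 261.85673935],
       [  0.        , 307.64338909, 189.58988614],
       [  0.        ,   0.        ,   1.        ]]), 'dist': array([-0.05236736,  0.        ,  0.        ,  0.        ,  0.        ]), 'hand_eye': array([[ 9.13315123e-04, -9.56009908e-01, -2.93332953e-01,
         7.49005533e-02],
       [ 9.99999570e-01,  8.25229959e-04,  4.24046161e-04,
        -5.32851431e-04],
       [-1.63325191e-04, -2.93333214e-01,  9.56010250e-01,
        -1.41661977e-01],
       [ 0.00000000e+00,  0.00000000e+00,  0.00000000e+00,
         1.00000000e+00]])}
```

View pics/a.png

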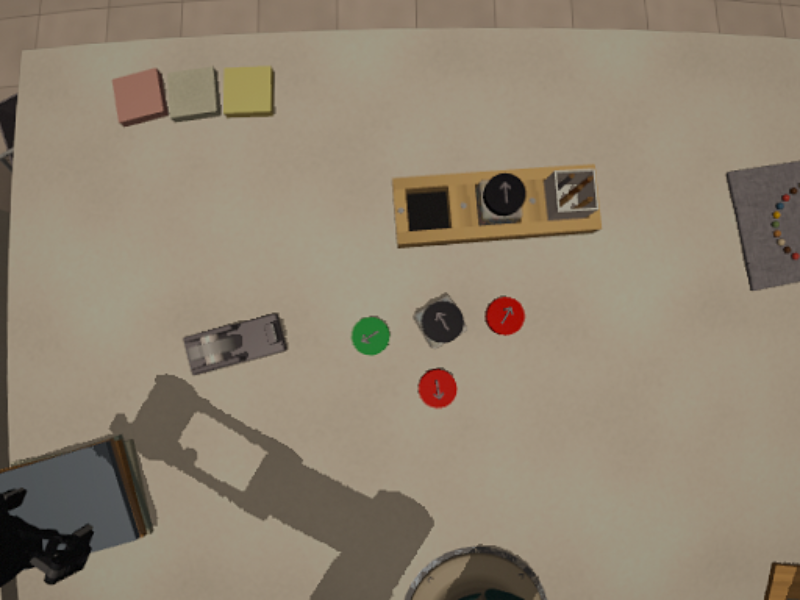

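View pics/b.png

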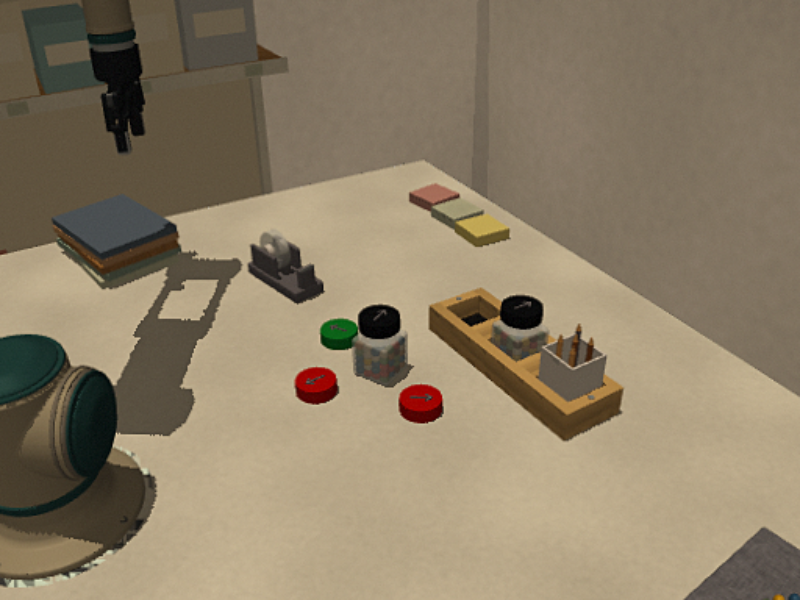

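The top view (800x600) shows two black-lidded jars. The one at (442,322) stands alone on the counter. The one at (503,195) sits in the caddy's middle well, so it's the spare. The green lid (370,335) and the red ones (437,388) and (505,315) are decoys. The target is (442,322), and the empty well is the left one at (428,210). Next I measure both and make a crop to confirm.

```bash
cat > h.py <<'E'
import numpy as np,cv2
from rig import readout,vision
from scipy.spatial.transform import Rotation as R
def tool():
    s=readout.get_state(); q=s["ee_rot"]; return np.array(s["position"]),R.from_quat([q[1],q[2],q[3],q[0]]).as_matrix()
def cam(n,T=None):
    c=vision.camera_params(n)
    if n=="wrist":
        p,r=T; H=np.array(c["hand_eye"]); Rw=r@H[:3,:3]; o=r@H[:3,3]+p
    else:
        Rc=cv2.Rodrigues(np.array(c["rvec"]))[0]; Rw=Rc.T; o=-Rc.T@np.array(c["tvec"])
    return np.array(c["intrinsics"]),np.array(c["dist"]),Rw,o
def ray(C,px,z):
    K,d,Rw,o=C
    u=cv2.undistortPoints(np.array(px,float).reshape(-1,1,2),K,d).reshape(-1,2)
    v=np.c_[u,np.ones(len(u))]@Rw.T
    return o+v*((z-o[2])/v[:,2])[:,None]
def blobs(m,amin=50):
    n,l,st,ce=cv2.connectedComponentsWithStats(m.astype(np.uint8))
    return [(st[i,4],ce[i],l==i) for i in range(1,n) if st[i,4]>amin]
E
python3 - <<'E'
from h import *
im=cv2.imread("pics/top0.png"); C=cam("top")
m=im.max(2)<60
for a,c,b in blobs(m,150):
    if 230<c[0]<350 and 80<c[1]<240:
        cn=max(cv2.findContours(b.astype(np.uint8),0,1)[0],key=cv2.contourArea)
        print(a,c.round(1))
        (x,y),r=cv2.minEnclosingCircle(cn); print(" lid .096",ray(C,[[x,y]],.096).round(4)," .107",ray(C,[[x,y]],.107).round(4), "diam",(np.linalg.norm(np.diff(ray(C,[[x-r,y],[x+r,y]],.096),axis=0))).round(4))
        box=cv2.boxPoints(cv2.minAreaRect(cn)); P=ray(C,box,.011); print(" box.011",P.round(4).tolist())
# caddy wood
hsv=cv2.cvtColor(im,cv2.COLOR_BGR2HSV); w=(hsv[...,1]>110)&(hsv[...,0]>8)&(hsv[...,0]<28)
for a,c,b in blobs(w,800):
    cn=max(cv2.findContours(b.astype(np.uint8),0,1)[0],key=cv2.contourArea); print("wood",a,c,ray(C,cv2.boxPoints(cv2.minAreaRect(cn)),.044).round(4).tolist())
cv2.imwrite("pics/c.png",cv2.resize(im[90:240,220:400],None,fx=4.4,fy=4,interpolation=cv2.INTER_CUBIC))
E
```

```text
532 [322.2 124.3]
 lid .096 [[ 0.6414 -0.0428  0.096 ]]  .107 [[ 0.6388 -0.0406  0.107 ]] diam 0.0611
 box.011 [[0.6601, -0.0149, 0.011], [0.7069, -0.0637, 0.011], [0.6625, -0.105, 0.011], [0.6162, -0.0561, 0.011]]
624 [273.5 134.3]
 lid .096 [[0.6204 0.0645 0.096 ]]  .107 [[0.6181 0.0652 0.107 ]] diam 0.0767
 box.011 [[0.6665, 0.0928, 0.011], [0.6706, 0.0287, 0.011], [0.6112, 0.0257, 0.011], [0.6072, 0.0895, 0.011]]
512 [282.9 205.7]
 lid .096 [[0.4648 0.0499 0.096 ]]  .107 [[0.4647 0.0508 0.107 ]] diam 0.0579
 box.011 [[0.4965, 0.0724, 0.011], [0.495, 0.0101, 0.011], [0.4353, 0.0119, 0.011], [0.4369, 0.074, 0.011]]
wood 984 [158.72662602  58.59756098] [[0.8661, 0.3715, 0.044], [0.8626, 0.2954, 0.044], [0.784, 0.2948, 0.044], [0.7871, 0.3699, 0.044]]
wood 3188 [309.28450439 133.84535759] [[0.6813, 0.1141, 0.044], [0.7015, -0.1979, 0.044], [0.5943, -0.1998, 0.044], [0.5765, 0.1086, 0.044]]
```

View pics/c.png

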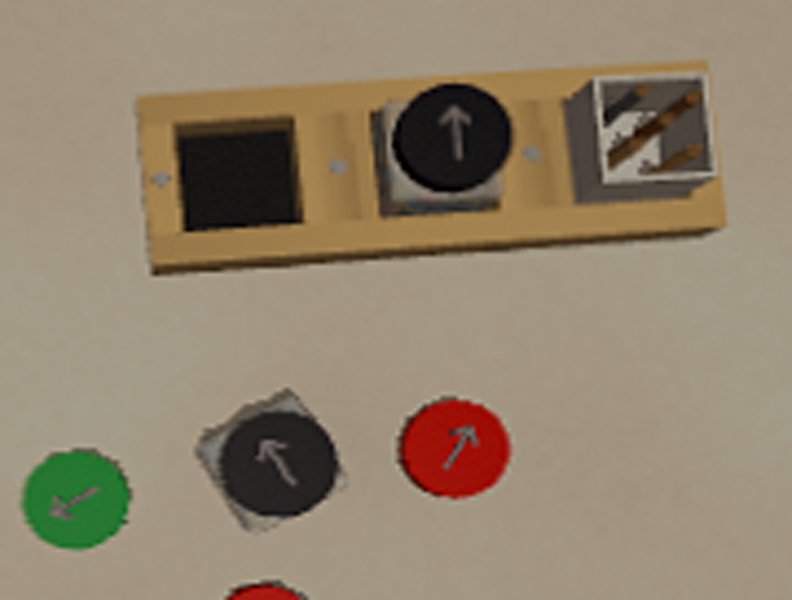

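The crop confirms it: the target jar at crop (280,462) is black-lidded, clear and square, stands on the counter, and its arrow points up-left at about 28°. The empty well is at (240,178). The plan is to view the well from above with the wrist camera at the seating yaw, then view and grip the jar.

```bash
python3 -m handwheel '[[[0,0,0],[0,0,1],-1],[[0,0,0],[0,0,1],-1],[[0,0,0],[0,0,1],-1],[[0,0,0],[0,0,1],-1],[[0,0,0],[0,0,1],-1],[[0,0,0],[0,0,1],-1],[[0,0,0],[0,0,1],-1],[[0,0,0],[0,0,1],-1],[[0,0,0],[0,0,1],-1],[[0,0,0],[0,0,1],-1]]'
python3 -m handwheel '[[[-41,30,0],[0,0,0],-1],[[-41,30,0],[0,0,0],-1],[[-41,30,0],[0,0,0],-1],[[-41,30,0],[0,0,0],-1],[[-41,30,0],[0,0,0],-1],[[-41,30,0],[0,0,0],-1],[[-41,30,10],[0,0,0],-1],[[-40,30,10],[0,0,0],-1],[[-40,29,10],[0,0,0],-1],[[-40,29,10],[0,0,0],-1],[[-40,29,15],[0,0,0],-1],[[-40,29,15],[0,0,0],-1],[[0,0,0],[0,0,0],-1],[[0,0,0],[0,0,0],-1]]'
python3 - <<'E'
from h import *
T=tool(); im=vision.get_image("wrist"); cv2.imwrite("pics/w1.png",im); np.savez("w1",p=T[0],r=T[1]); print(T[0],np.degrees(np.arctan2(T[1][1,1],T[1][0,1])))
E
```

```text
clock: 1.4
position: [0.2488, 0.5181, 0.2309]
ee_rot: [0.0, 0.681, 0.732, -0.0]
contact_force: [-0.4, 0.7, 0.7]
width: 0.0853
gripper_force: 0.0
clock: 3.15
position: [0.6403, 0.0599, 0.1608]
ee_rot: [-0.001, 0.68, 0.733, -0.0]
contact_force: [-0.8, 1.0, -0.5]
width: 0.0855
gripper_force: 0.0
[0.64027596 0.05987292 0.16078565] 4.307804441198982
```

View pics/w1.png

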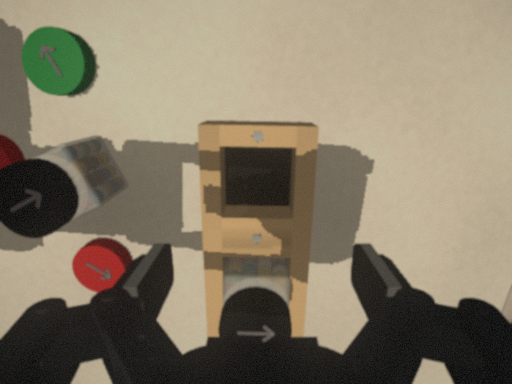

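The wrist view shows the empty well at about (258,178), the spare jar below it at (255,320), and the target jar on the left at (40,197). I'll take edge profiles through the well.

```bash
python3 - <<'E'
from h import *
d=np.load("w1.npz"); C=cam("wrist",(d["p"],d["r"])); im=cv2.imread("pics/w1.png"); g=im.astype(int)
print("row178",[(x,*g[165:190,x].mean(0).astype(int)) for x in list(range(196,230))+list(range(284,322))])
print("col258",[(y,*g[y,235:280].mean(0).astype(int)) for y in list(range(118,155))+list(range(198,226))])
E
```

```text
row178 [(196, np.int64(153), np.int64(181), np.int64(194)), (197, np.int64(154), np.int64(180), np.int64(195)), (198, np.int64(147), np.int64(175), np.int64(190)), (199, np.int64(133), np.int64(163), np.int64(182)), (200, np.int64(110), np.int64(146), np.int64(172)), (201, np.int64(96), np.int64(136), np.int64(165)), (202, np.int64(92), np.int64(133), np.int64(164)), (203, np.int64(89), np.int64(129), np.int64(158)), (204, np.int64(87), np.int64(125), np.int64(153)), (205, np.int64(87), np.int64(124), np.int64(153)), (206, np.int64(86), np.int64(124), np.int64(152)), (207, np.int64(86), np.int64(124), np.int64(152)), (208, np.int64(85), np.int64(122), np.int64(149)), (209, np.int64(83), np.int64(119), np.int64(146)), (210, np.int64(82), np.int64(118), np.int64(145)), (211, np.int64(83), np.int64(119), np.int64(146)), (212, np.int64(84), np.int64(121), np.int64(148)), (213, np.int64(84), np.int64(122), np.int64(150)), (214, np.int64(85), np.int64(122), np.int64(151)), (215, np.int64(85), np.int64(123), np.int64(151)), (216, np.int64(85), np.int64(123), np.int64(151)), (217, np.int64(8
[... 5110 characters left out ...]
12, np.int64(52), np.int64(73), np.int64(89)), (213, np.int64(51), np.int64(73), np.int64(89)), (214, np.int64(52), np.int64(73), np.int64(89)), (215, np.int64(51), np.int64(72), np.int64(88)), (216, np.int64(52), np.int64(73), np.int64(90)), (217, np.int64(60), np.int64(86), np.int64(106)), (218, np.int64(73), np.int64(106), np.int64(130)), (219, np.int64(82), np.int64(118), np.int64(145)), (220, np.int64(85), np.int64(123), np.int64(152)), (221, np.int64(86), np.int64(125), np.int64(155)), (222, np.int64(88), np.int64(127), np.int64(157)), (223, np.int64(89), np.int64(128), np.int64(158)), (224, np.int64(88), np.int64(128), np.int64(158)), (225, np.int64(88), np.int64(128), np.int64(159))]
```

```bash
python3 - <<'E'
from h import *
d=np.load("w1.npz"); C=cam("wrist",(d["p"],d["r"])); im=cv2.imread("pics/w1.png")[...,2].astype(float)
def cross(v,lo,lev,s):
    i=[k for k in range(len(v)-1) if (v[k]-lev)*(v[k+1]-lev)<=0]; i=i[0] if s<0 else i[-1]
    return lo+i+(lev-v[i])/(v[i+1]-v[i])
ys=np.arange(152,212,3); xs=np.arange(230,288,3)
L=np.array([[cross(im[y,212:230],212,110,-1),y] for y in ys]); Rr=np.array([[cross(im[y,284:305],284,90,1),y] for y in ys])
U=np.array([[x,cross(im[138:154,x],138,115,1)] for x in xs]); D=np.array([[x,cross(im[200:224,x],200,122,1)] for x in xs])
for n,e,k in (("L",L,1),("R",Rr,1),("U",U,0),("D",D,0)):
    P=ray(C,e,.044); f=np.polyfit(P[:,k],P[:,1-k],1,w=None) if 0 else None
    v=cv2.fitLine(P[:,:2].astype(np.float32),cv2.DIST_HUBER,0,1e-4,1e-4).ravel(); print(n,np.median(P,0).round(4),"dir",np.degrees(np.arctan2(v[1],v[0])).round(2))
P=np.array([np.median(ray(C,e,.044),0) for e in(L,Rr,U,D)])
print("size",np.linalg.norm(P[0]-P[1]),np.linalg.norm(P[2]-P[3]),"centre",P.mean(0), (P[0]+P[1])/2,(P[2]+P[3])/2)
m=ray(C,[[224.8,178],[290,178],[258,204.7]],.011); print("mat",m.round(4),(m[0]+m[1])/2)
E
```

```text
Traceback (most recent call last):
IndexError: list index out of range
```

```bash
cat > well.py <<'E'
from h import *
d=np.load("w1.npz"); C=cam("wrist",(d["p"],d["r"])); im=cv2.imread("pics/w1.png")[...,2].astype(float)
def edge(v,lo):  # strongest gradient, sub-pixel
    g=np.abs(np.gradient(cv2.GaussianBlur(v.reshape(1,-1),(1,1),0).ravel())); i=int(g[1:-1].argmax())+1
    a,b,c=g[i-1:i+2]; return lo+i+.5*(a-c)/(a-2*b+c-1e-9)
ys=np.arange(154,204,2); xs=np.arange(230,288,2)
E={"L":[[edge(im[y,215:223],215),y] for y in ys],"R":[[edge(im[y,292:299],292),y] for y in ys],
"U":[[x,edge(im[142:152,x],142)] for x in xs],"D":[[x,edge(im[213:222,x],213)] for x in xs]}
M={}
for n,e in E.items():
    P=ray(C,e,.044); v=cv2.fitLine(P[:,:2].astype(np.float32),cv2.DIST_HUBER,0,1e-4,1e-4).ravel(); M[n]=np.median(P,0)
    print(n,np.median(np.array(e),0),M[n].round(4),"dir",np.degrees(np.arctan2(v[1],v[0])).round(2))
print("size",np.linalg.norm(M["L"]-M["R"]),np.linalg.norm(M["U"]-M["D"]),(M["L"]+M["R"])/2,(M["U"]+M["D"])/2)
m=ray(C,[[224.8,178],[290,178],[258,204.7]],.011); print("mat",m.round(4),(m[0]+m[1])/2)
E
python3 well.py
```

```text
L [220.19230769 178.        ] [0.6033 0.0628 0.044 ] dir -86.63
R [294.20833333 178.        ] [0.6674 0.0678 0.044 ] dir -86.51
U [258.         147.03030303] [0.6341 0.0923 0.044 ] dir 3.38
D [258.         217.83333333] [0.6389 0.028  0.044 ] dir 2.68
size 0.06437679035964174 0.06445810573195374 [0.63534395 0.06529713 0.044     ] [0.63649471 0.06014231 0.044     ]
mat [[0.6038 0.0541 0.011 ]
 [0.6675 0.059  0.011 ]
 [0.6383 0.0289 0.011 ]] [0.63564076 0.05652449 0.011     ]
```

```bash
python3 -m handwheel '[[[0,-15,-20],[0,0,0],-1],[[0,-30,-20],[0,0,0],-1],[[1,-30,-12],[0,0,0],-1],[[1,-30,0],[0,0,0],-1],[[1,-30,0],[0,0,0],-1],[[0,-30,0],[0,0,0],-1],[[0,-10,0],[0,0,0],-1],[[0,0,0],[0,0,-1],-1],[[0,0,0],[0,0,-1],-1],[[0,0,0],[0,0,-1],-1],[[0,0,0],[0,0,-1],-1],[[0,0,0],[0,0,0],-1],[[0,0,0],[0,0,0],-1]]'
python3 - <<'E'
from h import *
T=tool(); im=vision.get_image("wrist"); cv2.imwrite("pics/w2.png",im); np.savez("w2",p=T[0],r=T[1]); print(T[0],np.degrees(np.arctan2(T[1][1,1],T[1][0,1])))
E
```

```text
clock: 4.82
position: [0.4664, 0.0496, 0.2138]
ee_rot: [0.0, 0.513, 0.858, 0.0]
contact_force: [-0.3, 0.2, 0.5]
width: 0.0854
gripper_force: 0.0
[0.4663777  0.04964692 0.21381676] 28.28211169888894
```

View pics/w2.png

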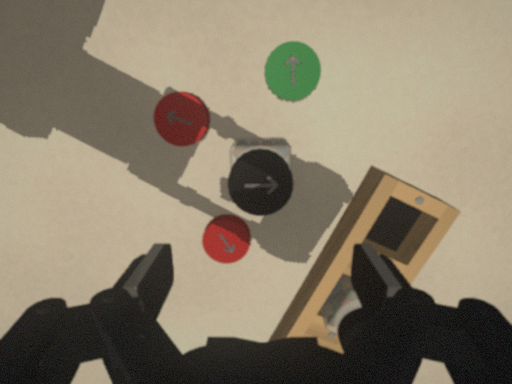

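The target's black lid is at about (261,182), with its arrow pointing right along the closing line and the glass shoulder edge at about row 142. Next I measure the centre, the arrow angle and the body angle.

```bash
python3 - <<'E'
from h import *
d=np.load("w2.npz"); p,r=d["p"],d["r"]; C=cam("wrist",(p,r)); im=cv2.imread("pics/w2.png"); g=im.max(2)
ring=(g<58); ring[:140]=0; ring[225:]=0; ring[:,:220]=0; ring[:,302:]=0
a,c,b=max(blobs(ring,300),key=lambda t:t[0])
cn=max(cv2.findContours(b.astype(np.uint8),0,1)[0],key=cv2.contourArea); cn=cv2.convexHull(cn)
el=cv2.fitEllipse(cn); print(el, cv2.boundingRect(cn))
P=ray(C,cn.reshape(-1,2)+0.0,.096); (x,y),R0=cv2.minEnclosingCircle((P[:,:2]*1e3).astype(np.float32)); print("lid circ mm",x,y,R0)
cx=np.array([x,y])/1e3; print("off tool mm",(r[:,:2].T@(np.r_[cx,p[2]]-p)*1e3))
arr=(g>75)&(np.hypot(*(np.indices(g.shape)[::-1]-np.array(el[0])[:,None,None]))<24)
q=np.argwhere(arr)[:,::-1]; A=ray(C,q,.096)[:,:2]; v=cv2.fitLine(A.astype(np.float32),2,0,1e-4,1e-4).ravel(); print("arrow yaw",np.degrees(np.arctan2(v[1],v[0])),len(q))
cv2.imwrite("pics/d.png",cv2.resize(im[130:225,210:310],(800,600),interpolation=cv2.INTER_CUBIC))
E
```

```text
((260.3705139160156, 182.27743530273438), (63.492488861083984, 64.40404510498047), 175.36264038085938) (229, 150, 64, 65)
lid circ mm 464.77545166015625 49.909332275390625 29.42563819885254
off tool mm [ 0.99025051 -1.28664961]
arrow yaw 49.05776 62
```

View pics/d.png

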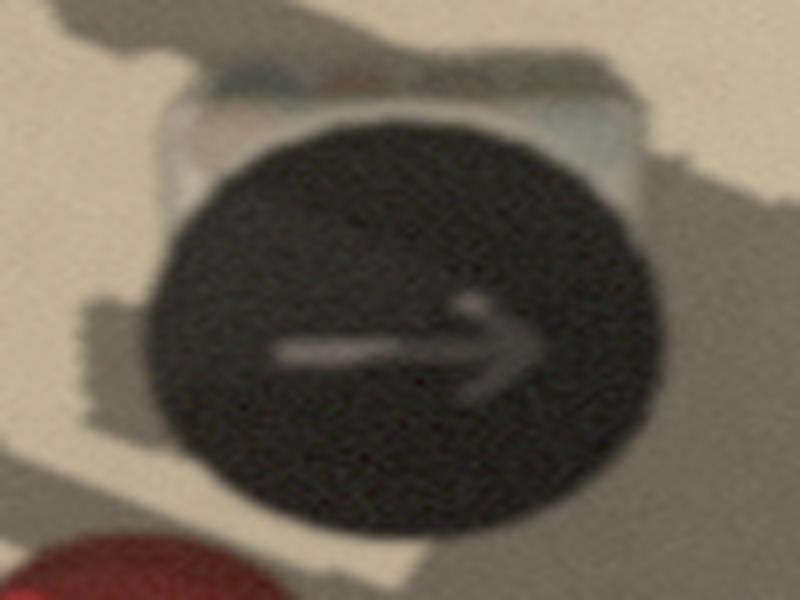

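The arrow is at about 30.4°, so the body is at about 28°, matching the tool's 28.3°. The lid centre (0.4648, 0.0499) agrees between the top and wrist cameras. Now I go down and grip.

```bash
python3 -m handwheel '[[[1,-1.3,20],[0,0,0],-1],[[0,0,30],[0,0,0],-1],[[0,0,30],[0,0,0],-1],[[0,0,25],[0,0,0],-1],[[0,0,20],[0,0,0],-1],[[0,0,13],[0,0,0],-1],[[0,0,10],[0,0,0],-1],[[0,0,0],[0,0,0],-1]]' 90
python3 -m handwheel '[[[0,0,0],[0,0,0],1],[[0,0,0],[0,0,0],1],[[0,0,0],[0,0,0],1],[[0,0,0],[0,0,0],1],[[0,0,0],[0,0,0],1],[[0,0,0],[0,0,0],1],[[0,0,0],[0,0,0],1],[[0,0,0],[0,0,0],1]]' 90
```

```text
clock: 5.88
position: [0.4643, 0.0497, 0.065]
ee_rot: [-0.0, 0.513, 0.859, -0.0]
contact_force: [0.5, -0.6, -0.6]
width: 0.0856
gripper_force: 0.0
clock: 6.88
position: [0.4649, 0.0496, 0.0665]
ee_rot: [0.001, 0.512, 0.859, 0.0]
contact_force: [-1.1, -0.5, 5.3]
width: 0.0561
gripper_force: 93.9
```

```bash
python3 -m handwheel '[[[0,0,-5],[0,0,0],1],[[0,0,-10],[0,0,0],1],[[0,0,-15],[0,0,0],1],[[0,0,-20],[0,0,0],1],[[0,0,-15],[0,0,0],1],[[0,0,-10],[0,0,0],1],[[0,0,-5],[0,0,0],1],[[0,0,0],[0,0,0],1]]'
python3 -m handwheel '[[[0,0,0],[0,0,0.4],1],[[0,0,0],[0,0,0.6],1],[[0,0,0],[0,0,0.7],1],[[0,0,0],[0,0,0.7],1],[[0,0,0],[0,0,0.7],1],[[0,0,0],[0,0,0.6],1],[[0,0,0],[0,0,0.4],1],[[0,8,0],[0,0,0],1],[[0,18,0],[0,0,0],1],[[0,25,0],[0,0,0],1],[[0,28,0],[0,0,0],1],[[0,28,0],[0,0,0],1],[[0,25,0],[0,0,0],1],[[0,20,0],[0,0,0],1],[[0,12,0],[0,0,0],1],[[0,7,0],[0,0,0],1],[[0,0,0],[0,0,0],1],[[0,0,0],[0,0,0],1]]'
python3 - <<'E'
from h import *
T=tool(); im=vision.get_image("wrist"); s=vision.get_image("side"); t=vision.get_image("top"); print(T[0],np.degrees(np.arctan2(T[1][1,1],T[1][0,1]))); np.savez("w3",p=T[0],r=T[1])
for n,i in zip("wst",(im,s,t)): cv2.imwrite(f"pics/3{n}.png",i)
cv2.imwrite("pics/e.png",np.hstack([cv2.resize(im[100:300,160:360],(400,400)),cv2.resize(s[130:330,200:400],(400,400))]))
E
```

```text
clock: 7.88
position: [0.4645, 0.0497, 0.1454]
ee_rot: [0.0, 0.512, 0.859, 0.0]
contact_force: [-0.2, -0.1, -3.7]
width: 0.0558
gripper_force: 96.0
clock: 10.12
position: [0.6344, 0.0609, 0.1453]
ee_rot: [-0.0, 0.684, 0.73, -0.0]
contact_force: [-1.1, -0.0, -3.4]
width: 0.0562
gripper_force: 96.0
[0.63435158 0.06087395 0.14529805] 3.746034707100592
```

View pics/e.png

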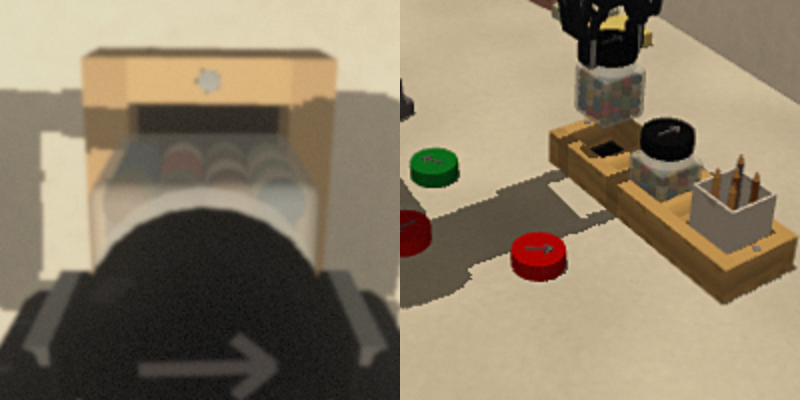

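The left half shows the held jar square to the well with its bottom edge parallel to the rim, and the right half shows it hanging level above the well. I correct by about 1 mm and lower in steps.

```bash
python3 -m handwheel '[[[-0.4,0.4,5],[0,0,0],1],[[-0.4,0.4,9],[0,0,0],1],[[0,0,9],[0,0,0],1],[[0,0,6],[0,0,0],1],[[0,0,3],[0,0,0],1],[[0,0,2],[0,0,0],1],[[0,0,2],[0,0,0],1],[[0,0,2],[0,0,0],1],[[0,0,2],[0,0,0],1],[[0,0,2],[0,0,0],1],[[0,0,0],[0,0,0],1]]'
```

```text
clock: 11.65
position: [0.6358, 0.0601, 0.1031]
ee_rot: [-0.0, 0.684, 0.73, -0.0]
contact_force: [-1.5, 0.9, -3.6]
width: 0.0564
gripper_force: 96.0
```

Underside is now at about 0.037, inside the rim, with no contact force. Lowering further.

```bash
python3 -m handwheel '[[[0,0,3],[0,0,0],1],[[0,0,3],[0,0,0],1],[[0,0,3],[0,0,0],1],[[0,0,3],[0,0,0],1],[[0,0,3],[0,0,0],1],[[0,0,3],[0,0,0],1],[[0,0,2],[0,0,0],1],[[0,0,2],[0,0,0],1],[[0,0,1],[0,0,0],1],[[0,0,0],[0,0,0],1]]'
```

```text
clock: 12.9
position: [0.636, 0.0601, 0.0803]
ee_rot: [-0.0, 0.684, 0.73, 0.0]
contact_force: [-0.1, -0.2, -4.3]
width: 0.0555
gripper_force: 96.0
```

```bash
python3 -m handwheel '[[[0,0,1],[0,0,0],1],[[0,0,1],[0,0,0],1],[[0,0,0],[0,0,0],1]]'
```

```text
clock: 13.28
position: [0.6359, 0.0601, 0.0782]
ee_rot: [-0.0, 0.684, 0.73, -0.0]
contact_force: [1.8, 0.2, -4.2]
width: 0.056
gripper_force: 96.0
```

```bash
python3 -m handwheel '[[[0,0,1],[0,0,0],1],[[0,0,0.5],[0,0,0],1],[[0,0,0],[0,0,0],1]]'
```

```text
clock: 13.65
position: [0.6361, 0.0602, 0.0776]
ee_rot: [0.0, 0.684, 0.73, 0.0]
contact_force: [-1.7, 0.2, 3.7]
width: 0.0558
gripper_force: 96.8
```

Bottom contact: force went from −4 N to +3.7 N, and the height matches the expected 0.077. I start unscrewing, gently at first.

```bash
python3 -m handwheel '[[[0,0,0.5],[0,0,0],1],[[0,0,0],[0,0,-0.5],1],[[0,0,0],[0,0,-0.5],1],[[0,0,0],[0,0,-0.5],1],[[0,0,-0.1],[0,0,-0.5],1],[[0,0,-0.15],[0,0,-0.5],1],[[0,0,-0.15],[0,0,-0.5],1],[[0,0,0],[0,0,0],1]]' 110; python3 -c "
from rig import readout
print(readout.get_state()['moment'])"
```

```text
clock: 14.65
position: [0.637, 0.0605, 0.0785]
ee_rot: [0.001, 0.561, 0.828, 0.001]
contact_force: [-2.3, 1.2, 6.8]
width: 0.0558
gripper_force: 114.9
[0.14348916 0.30080086 0.08398767]
```

```bash
python3 -m handwheel '[[[0,0,-0.25],[0,0,-0.7],1],[[0,0,-0.25],[0,0,-0.7],1],[[0,0,-0.25],[0,0,-0.7],1],[[0,0,-0.25],[0,0,-0.7],1],[[0,0,-0.25],[0,0,-0.7],1],[[0,0,-0.25],[0,0,-0.7],1],[[0,0,0],[0,0,0],1]]'; python3 - <<'E'
from h import *
print(readout.get_state()["moment"]); T=tool(); im=vision.get_image("wrist"); s=vision.get_image("side")
print(np.degrees(np.arctan2(T[1][1,1],T[1][0,1]))); cv2.imwrite("pics/f.png",np.hstack([cv2.resize(im[100:300,160:360],(400,400)),cv2.resize(s[130:330,200:400],(400,400))]))
E
```

```text
clock: 15.52
position: [0.6363, 0.0604, 0.0798]
ee_rot: [0.001, 0.367, 0.93, 0.001]
contact_force: [-3.5, 1.2, 7.8]
width: 0.0557
gripper_force: 114.9
[0.06260625 0.45132913 0.04269355]
46.97411259541096
```

View pics/f.png

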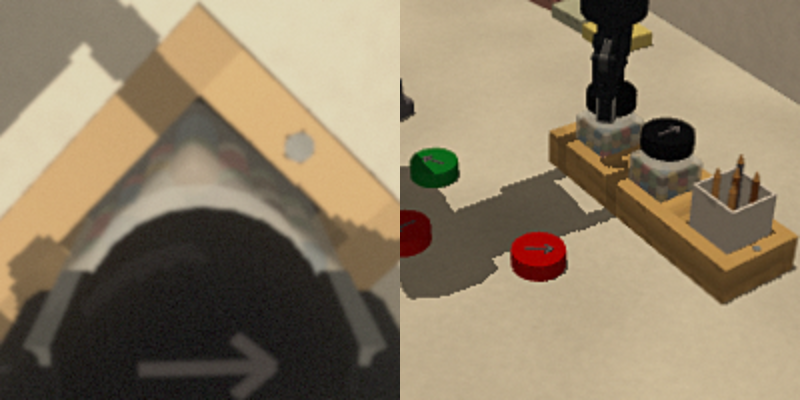

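The arrow hasn't moved relative to the pads, so there's no slip, and the well is holding the jar. I continue to a tool yaw of about 114°.

```bash
python3 -m handwheel '[[[0,0,-0.25],[0,0,-0.7],1],[[0,0,-0.25],[0,0,-0.7],1],[[0,0,-0.25],[0,0,-0.7],1],[[0,0,-0.25],[0,0,-0.7],1],[[0,0,-0.25],[0,0,-0.7],1],[[0,0,-0.25],[0,0,-0.7],1],[[0,0,-0.25],[0,0,-0.7],1],[[0,0,-0.25],[0,0,-0.7],1],[[0,0,0],[0,0,0],1]]'
python3 -m handwheel '[[[0,0,-0.22],[0,0,-0.7],1],[[0,0,-0.22],[0,0,-0.7],1],[[0,0,-0.22],[0,0,-0.7],1],[[0,0,-0.22],[0,0,-0.7],1],[[0,0,-0.22],[0,0,-0.7],1],[[0,0,-0.22],[0,0,-0.7],1],[[0,0,-0.2],[0,0,-0.7],1],[[0,0,-0.2],[0,0,-0.7],1],[[0,0,0],[0,0,0],1],[[0,0,0],[0,0,0],1]]'; python3 - <<'E'
from h import *
T=tool(); print(np.degrees(np.arctan2(T[1][1,1],T[1][0,1])),T[0])
E
```

```text
clock: 16.75
position: [0.6357, 0.06, 0.0813]
ee_rot: [0.0, 0.082, 0.997, -0.0]
contact_force: [-3.0, -0.8, 5.9]
width: 0.0556
gripper_force: 114.9
clock: 18.0
position: [0.6358, 0.0596, 0.0823]
ee_rot: [-0.0, -0.209, 0.978, -0.0]
contact_force: [-2.7, -3.7, 5.2]
width: 0.0557
gripper_force: 115.4
114.09841289721207 [0.63584967 0.05961742 0.08234333]
```

```bash
python3 -m handwheel '[[[0,0,0],[0,0,-0.4],1],[[0,0,0],[0,0,-0.4],1],[[0,0,-0.5],[0,0,0],1],[[0,0,-0.5],[0,0,0],1],[[0,0,-0.5],[0,0,0],1],[[0,0,-0.5],[0,0,0],1],[[0,0,0],[0,0,0],1]]'
```

```text
clock: 18.88
position: [0.6362, 0.0605, 0.0836]
ee_rot: [0.0, -0.25, 0.968, 0.0]
contact_force: [-0.3, -0.7, -1.0]
width: 0.0555
gripper_force: 116.1
```

```bash
python3 -m handwheel '[[[0,0,-0.7],[0,0,0],1],[[0,0,-0.7],[0,0,0],1],[[0,0,-0.7],[0,0,0],1],[[0,0,0],[0,0,0],1],[[0,0,0],[0,0,0],1]]'
```

```text
clock: 19.5
position: [0.636, 0.0601, 0.0861]
ee_rot: [0.0, -0.25, 0.968, 0.0]
contact_force: [-0.6, -1.1, -1.5]
width: 0.0558
gripper_force: 116.1
```

```bash
python3 -m handwheel '[[[0,0,-1],[0,0,0],1],[[0,0,-1],[0,0,0],1],[[0,0,-2],[0,0,0],1],[[0,0,-2],[0,0,0],1],[[0,0,-3],[0,0,0],1],[[0,0,-3],[0,0,0],1],[[0,0,-4],[0,0,0],1],[[0,0,-4],[0,0,0],1],[[0,0,-4],[0,0,0],1],[[0,0,-2],[0,0,0],1],[[0,0,-1],[0,0,0],1],[[0,0,0],[0,0,0],1],[[0,0,0],[0,0,0],1],[[0,0,0],[0,0,0],1]]'; python3 - <<'E'
from h import *
T=tool(); im=vision.get_image("wrist"); s=vision.get_image("side"); print(T[0],np.degrees(np.arctan2(T[1][1,1],T[1][0,1])))
cv2.imwrite("pics/g.png",np.hstack([cv2.resize(im[60:260,160:360],(400,400)),cv2.resize(s[110:260,240:390],(400,400))]))
E
```

```text
clock: 21.25
position: [0.6359, 0.0601, 0.1129]
ee_rot: [-0.0, -0.25, 0.968, 0.0]
contact_force: [1.1, -0.7, -0.4]
width: 0.0554
gripper_force: 116.1
[0.63589873 0.06011593 0.11288017] 118.94076043291928
```

View pics/g.png

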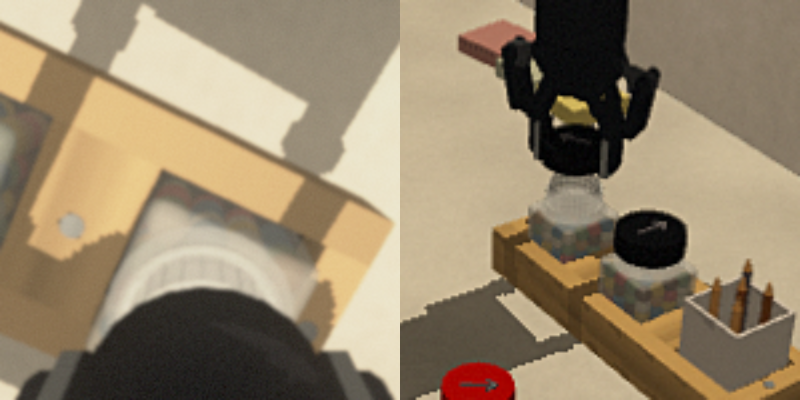

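The lid is off and held level above the open neck. The jar sits in the well, and the spare jar and pencil pot haven't moved. I'm handing in.

```bash
python3 -c "
from rig import manip
print(manip.sign_off())"
```

```text
the job is handed in; nothing more can be done
None
```

The jar stands on the bottom of the empty well, its lid unscrewed by about 115° and held level in the gripper about 2 cm above the mouth; I handed the job in at about 21 s, with no verdict shown.

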